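# Lift the freshly lacquered knob with the tongs

## Task

The wooden control knob drying on the coaster is freshly lacquered and still tacky, so it may be touched only with the tongs. Pick up the tongs lying on the desk, close their tips on the two sides of the knob while it stands on the coaster, and lift it, keeping it upright, until its underside is at least 8 cm above the desk. Finish still holding it there in the squeezed tongs so that its underside can dry; do not put it down, do not let hand or arm touch the knob, do not knock it over, and leave the two pedals, the capo and the screwdriver where they are.

Things in the scene. Friction and masses are not known exactly. Their poses are not given: they have to be found in the camera images.
- tongs: Sprung steel serving tongs, 24 mm tall, 0.105 kg, lying loose on the desk, arms standing on edge side by side. Origin at underside level, midway between the arms at the middle of the grip zone; x points to the tips, y to the left arm, z up. Rear end at x = -120 mm, tips' centre at x = 85 mm. Grip zone: x -30 to 30 mm, flat outer faces 59 mm apart when sprung open, parallel at 51 mm, 42 mm when holding the knob; centre of mass there.
- tong_left: Left arm of the tongs (+y side), steel strip. Origin at its hinge (tongs x = -95, y = 10 mm) at the underside, x along the arm to the tip, z up. Turned outward 0.09 rad when open, 0 when holding the knob. Both arms move together. The spring pushes each finger with 9 N open, 10 N at 54 mm, 12 N at 42 mm grip width, so tongs half squeezed to 50 to 56 mm can be carried with the tips still open.
- tong_right: Right arm of the tongs (tongs' -y side), the mirror image of the left arm: origin at its hinge at the underside, x along the arm to the tip, z up.
- tip_left (a point): Centre of the flat inner gripping face (30 mm long, 24 mm tall) of the left tip, 12 mm above the tongs' underside. The two faces are 66 mm apart when open; squeezing the grip zone by s mm closes them by 1.9 s mm (fully shut: 31 mm grip width, 12 mm apart).
- tip_right (a point): The same point on the right arm's tip.
- knob: Freshly lacquered dark wooden control knob, brass pointer line on top, standing on the coaster: 34 mm in diameter, straight sides up to 28 mm, chamfered to 26 mm across at its top at 32 mm, about 40 g (varies 0.7 to 1.4 times). Origin at the centre of its underside, z up. It stands within 15 mm of the coaster's centre. Only the tongs may touch it.
- coaster: Round white ceramic coaster, a loose flat disc 100 mm in diameter and 6 mm thick, 0.2 kg. Origin at the centre of its underside.
- pedal_white: Loose bystander: an effect pedal, white metal box 118 x 70 x 38 mm with two small knobs and a foot switch, 53 mm tall in all, 0.4 kg, beyond the work. Origin at the centre of its underside, x along its length. The two pedals may swap places.
- pedal_yellow: Loose bystander: an effect pedal, yellow metal box 118 x 70 x 38 mm with two small knobs and a foot switch, 53 mm tall in all, 0.4 kg, beyond the work. Origin at the centre of its underside, x along its length. The two pedals may swap places.
- capo: Loose bystander: a hinged aluminium guitar capo lying flat, about 110 x 50 mm, 17 mm tall, 80 g, to the robot's right. Origin at desk level near its middle, x along its length.
- screwdriver: Loose bystander: a stainless screwdriver with a green grip, about 200 mm long, lying to the robot's left. Origin near its middle at desk level, x to its tip.
Not all that is in view belongs to the job. Of the things like the coaster, leave any that is pink, turquoise or yellow; of the rest the larger one is meant.

How it is judged:
On the way, in this order (a step that is already met when the one before it is completed fails the run):
1. the tongs are held in the fingers and raised off the desk, the knob still standing on the coaster (contact force between the fingers and tongs above 1 N and height (world z) of tongs above 0.006 m and horizontal distance between knob and coaster below 0.045 m and height (world z) of knob below 0.015 m and angle between knob's own z axis and vertical below 0.2 rad), for 0.1 s.
2. both tips of the tongs press on the knob while it stands on the coaster (contact force between each of tong_left, tong_right and knob above 0.4 N and contact force between the fingers and tongs above 1 N and height (world z) of knob below 0.02 m and horizontal distance between knob and coaster below 0.06 m), for 0.1 s.
At the end, for the whole second after the job is handed in: The knob's underside is more than 78 mm above the desk, the knob is within 0.4 rad of upright and still (under 0.03 m/s), both tongs arms press on it (over 0.4 N each) and the fingers press on both tongs arms (over 1 N each); neither the hand, the arm nor the coaster touches the knob (height (world z) of knob above 0.078 m and angle between knob's own z axis and vertical below 0.4 rad and linear speed of knob below 0.03 m/s and contact force between each of tong_left, tong_right and knob above 0.4 N and contact force between the fingers and tong_left above 1 N and contact force between the fingers and tong_right above 1 N and contact force between knob and the fingers below 0.05 N and contact force between knob and the arm below 0.05 N and contact force between knob and coaster below 0.05 N); the arm keeps its last pose, push and grip.
It fails at once if the hand or arm touches the tacky knob (contact force between any of the fingers, the arm and knob above 0.3 N).
It fails at once if the knob is knocked over (angle between knob's own z axis and vertical above 0.7 rad).
It fails at once if a pedal, the capo or the screwdriver is moved more than 20 mm (distance of any of pedal_white, pedal_yellow, capo, screwdriver from where it was at the start of the episode above 0.02 m).
It also fails if it takes over 38 s, if anything falls off the work surface, if the arm or the gripper's body presses on something with over 40 N, if the wrist force passes 120 N, or if a joint passes its speed limit or range.

## Robot

A 6-joint arm with a two-finger parallel gripper is mounted at the origin on the work surface. World frame = base frame: x ahead of the robot, y to its left, z up, the work surface at z = 0. Lengths are in m, angles in rad, forces in N, time in s.
With the tool pointing down it reaches from about 0.35 to 0.775 m from the base axis. Payload 7.3 kg.
Tool frame: the origin (TCP) lies at the very end of the fingers, on their centre line; the grasp point (between the pads) lies 19 mm behind it; y points along the fingers, x is the direction in which the jaws open and shut, and the axes are right-handed (so a half turn about y gives the same grasp; the last joint's range is limited). The gripper opens to 92 mm and grips with 3 to 60 N. Pads are 19 mm wide; open, the fingers measure 130 mm over their backs; the gripper's body (75 mm by 190 mm) begins 47 mm behind the grasp point.
Start: joints at [1.108, 0.342, 1.524, -0, 1.275, -0.146], TCP at [0.164, 0.499, 0.227] pointing down, gripper open.
Joint ranges: [-2.53, 2.53], [-0.77, 2.02], [0.04, 2.7], [-1, 4.14], [0.28, 2.66], [-3.11, 3.11]. Speed limits (rad/s): [2.57, 2.57, 3.14, 3.14, 3.14, 3.14].

## Interface

Orientations are given as [roll, pitch, yaw] about the fixed x, y, z axes, in that order (R = Rz(yaw) Ry(pitch) Rx(roll)).
In Python, from station import r, vision gives the robot as it stands. The module is installed in compiled form; this text tells all that it offers.
- The arm moves only by the tool apply_moves, never from a script. Its argument "commands" is one flat list of numbers, 7 for each row, row after row: the shift along the tool's x, y, z in m, then the turn, a rotation vector about the tool's x, y, z in units of 6 degrees (1.0 is 6 degrees), then the opening, from 0 (shut) to 1 (fully open). A call has 1 to 10 rows; each row is the pose to reach, as a shift and turn from the pose measured when the call began, along the tool's axes at that moment; what a row does not reach only later rows make up. A row lasts 1/10 s, in which the tool goes at most 50 mm and 8.59 degrees, less where a joint would pass 70% of its speed; a pose out of reach is approached as far as the arm can. A call with a gripper value outside its range is refused whole. The fingers move at their own pace and stop on an object; "newtons" is the grip in N (left out, the last holds). Time passes only in rows, so rows that repeat a pose let the fingers close. It gives the time, the measured TCP pose, the force and the opening at its end, in the units of the state.
- r.state(): the state, without advancing time (a new reading comes with each control period).
- vision.capture(name): name is "scene" or "top"; returns the picture (400x640x3 uint8, blue, green, red); there is no depth.
- vision.calibration(name): a dict with "K" (3x3 intrinsics, pixels), "world_to_cam" (4x4, takes a point from world to camera coordinates). Camera axes: x right, y up, looking along -z (the intrinsics and any distortion apply to the point x, -y, -z); pixel columns grow to the right and rows downward; lengths in m; the calibration is good to about 2 mm. A picture is of the moment at which its call begins. calibration takes no time and is no camera call.
- r.close_job(): hands the job in, once; it reports no verdict.
The state is a dict: "time": time; "joint_positions": joint angles; "joint_vel": joint speeds; "joint_efforts": joint torques, N m; "tool_pos": TCP position; "ee_rot": TCP orientation; "ft_force": force on the tool from outside, world axes, zero at the start; "torque": the same for the moment, N m; "width": finger opening in m.
Only numpy, scipy, OpenCV 4.12 (cv2) and the standard library are available. Lean on these libraries where they do the work, as an engineer would, in place of code of your own. Each camera call takes 0.05 s, during which the arm holds its last target. There are 200 camera calls.

## Working session

There is one attempt and no reset: what is moved stays moved. The work goes in short steps, Python scripts to look and compute and a tool call to move; the robot and the scene stay as the last step left them, time stands still between calls to the robot, and variables do not carry over. Pictures are saved under pics/ and viewed, about 8 in all and at most 12, crops included, and the job is handed in when it is done.

Besides the shell and the picture viewer there is one more tool, called after "Request:" as name(argument=value, ...) on one line, values as JSON. apply_moves: Moves the arm, as the interface text tells. Its arguments: {"type":"object","properties":{"commands":{"type":"array","items":{"type":"number"}},"newtons":{"type":"number"}},"required":["commands"]}

```bash
mkdir -p pics
python3 - <<'E'
from station import r, vision
import cv2
s=r.state();print(s)
for n in("scene","top"):
    im=vision.capture(n);cv2.imwrite(f"pics/{n}0.png",im)
    c=vision.calibration(n);print(c)
E
```

```text
{'time': 0.0, 'joint_positions': array([ 1.10797583e+00,  3.42701514e-01,  1.52503708e+00, -6.35355529e-06,
        1.27545809e+00, -1.46023800e-01]), 'joint_vel': array([ 0.00013812,  0.00091109, -0.0008291 ,  0.00184263, -0.00053057,
       -0.00111193]), 'joint_efforts': array([ 1.08077940e-03, -4.31243491e+01, -2.44225556e+01,  7.19528552e-02,
        5.58695546e-02, -1.17869176e-04]), 'tool_pos': array([0.16334605, 0.49848314, 0.226049  ]), 'ee_rot': array([-1.57056894,  0.00158784,  1.25400167]), 'ft_force': array([-0.53960784,  0.37820483,  0.35753524]), 'torque': array([ 0.03030093, -0.04280218,  0.01293246]), 'width': 0.09175169475556468}
{'K': array([[375.71790383,   0.        , 316.75741023],
       [  0.        , 375.71790383, 203.27484191],
       [  0.        ,   0.        ,   1.        ]]), 'world_to_cam': array([[ 0.01469391,  0.99983403, -0.01077054, -0.00707374],
       [-0.86305223,  0.01812147,  0.50478952,  0.50837111],
       [ 0.50490092,  0.00187821,  0.86317526, -1.26463281],
       [ 0.        ,  0.        ,  0.        ,  1.        ]])}
{'K': array([[427.35059121,   0.        , 313.61380569],
       [  0.        , 427.35059121, 203.10488507],
       [  0.        ,   0.        ,   1.        ]]), 'world_to_cam': array([[ 0.00428468, -0.99998426, -0.00362361,  0.02292663],
       [ 0.99450256,  0.00388201,  0.10464024, -0.61807741],
       [-0.10462453, -0.00405204,  0.99450354, -1.02001155],
       [ 0.        ,  0.        ,  0.        ,  1.        ]])}
```

View pics/top0.png

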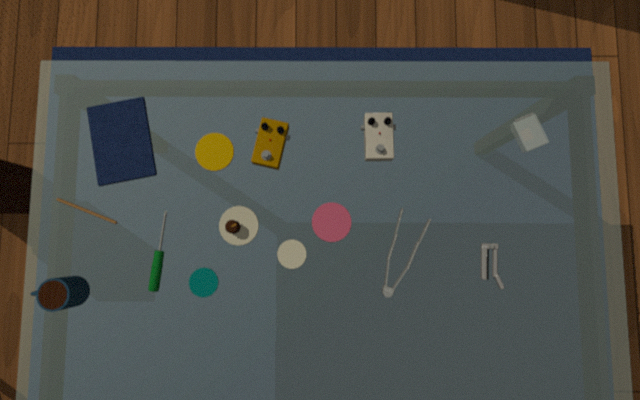

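View pics/scene0.png

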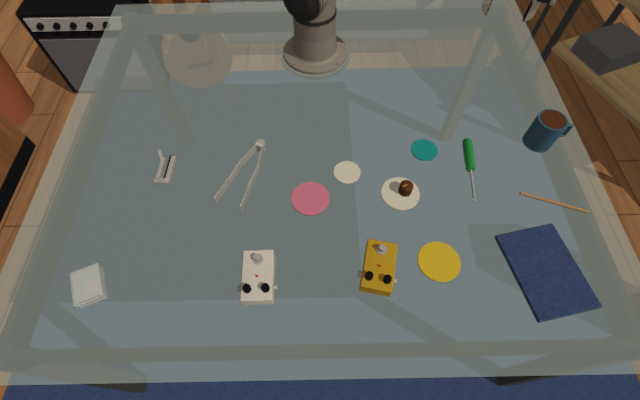

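The top view shows the knob at about (232,227) on the large white coaster (238,226). The tongs' rear end is near (388,291) and their tips near (402,210) and (430,220). Next I'll zoom in and segment.

```bash
cat > h.py <<'E'
import numpy as np, cv2
from station import r, vision
def ray(n,u,v,z):
    c=vision.calibration(n);K=c["K"];M=c["world_to_cam"];R=M[:3,:3];o=-R.T@M[:3,3]
    d=R.T@np.array([(u-K[0,2])/K[0,0],-(v-K[1,2])/K[1,1],-1.])
    return o+d*(z-o[2])/d[2]
def proj(n,p):
    c=vision.calibration(n);K=c["K"];q=c["world_to_cam"]@np.append(p,1)
    return K[0,2]+K[0,0]*q[0]/-q[2],K[1,2]+K[1,1]*q[1]/q[2]
def comp(mask,minA=15):
    n,l,s,c=cv2.connectedComponentsWithStats(mask.astype(np.uint8));return [(s[i],c[i],l==i) for i in range(1,n) if s[i,4]>=minA]
E
python3 - <<'E'
from h import *
t=cv2.imread("pics/top0.png");s=cv2.imread("pics/scene0.png")
for n,im,(x0,x1,y0,y1) in(("top",t,(370,445,195,310)),("scene",s,(200,280,130,215))):
    c=im[y0:y1,x0:x1].astype(int)
    m=(c.max(2)>125)&(c.max(2)-c.min(2)<40)
    print(n,np.percentile(c.max(2),[5,50,90,97]))
    for st,ce,mm in comp(m):
        ys,xs=np.nonzero(mm);print(st+[x0,y0,0,0,0],ce+[x0,y0],'top/bottom px',xs[ys==ys.min()].mean()+x0,ys.min()+y0,xs[ys==ys.max()].mean()+x0,ys.max()+y0)
for n,im,(x0,x1,y0,y1) in(("top",t,(212,265,200,252)),("scene",s,(375,425,170,215))):
    c=im[y0:y1,x0:x1].astype(int)
    m=(c.min(2)>135).astype(np.uint8)
    cn=max(cv2.findContours(m,0,2)[0],key=cv2.contourArea);h=cv2.convexHull(cn)
    e=cv2.fitEllipse(h);u,v=np.array(e[0])+[x0,y0];print(n,"coaster",u,v,e[1],ray(n,u,v,.006))
    k=(c.max(2)-c.min(2)>25)&(c.max(2)<110)|(c.max(2)<60)
    for st,ce,mm in comp(k):print(" knob",st+[x0,y0,0,0,0],ce+[x0,y0])
A=cv2.resize(t[195:310,370:445],None,fx=5,fy=5,interpolation=2)
B=cv2.resize(t[198:256,210:268],None,fx=5,fy=5,interpolation=2)
C=cv2.resize(s[130:215,200:280],None,fx=5,fy=5,interpolation=2)[:,:400]
D=np.zeros((575,800,3),np.uint8);D[:575,:375]=A;D[:290,380:670]=B
D[295:575,380:660]=cv2.resize(C,(280,280));cv2.imwrite("pics/z1.png",D)
E
```

```text
top [ 80.  85.  96. 104.]
scene [115. 116. 125. 139.]
[213 139  53  70 667] [243.28635682 171.81109445] top/bottom px 260.0 139 241.5 208Traceback (most recent call last):
  File "<stdin>", line 12, in <module>
ValueError: max() iterable argument is empty
```

Run:
```python
from h import *
t=cv2.imread("pics/top0.png");s=cv2.imread("pics/scene0.png")
for n,im,(x0,x1,y0,y1) in(("top",t,(370,445,195,310)),("scene",s,(205,280,130,215))):
    c=im[y0:y1,x0:x1].astype(int)
    rd=c[:,:,2];bg=np.median(rd);m=rd>bg+15
    print(n,np.median(c,axis=(0,1)),np.percentile(rd,[90,97]))
    for st,ce,mm in comp(m):
        ys,xs=np.nonzero(mm);print(st+[x0,y0,0,0,0],ce+[x0,y0])
for n,im,(x0,x1,y0,y1) in(("top",t,(212,265,200,252)),("scene",s,(375,425,170,215))):
    c=im[y0:y1,x0:x1].astype(int)
    rd=c[:,:,2];th,m=cv2.threshold(rd.astype(np.uint8),0,1,cv2.THRESH_OTSU);print(th)
    cn=max(cv2.findContours(m,0,2)[0],key=cv2.contourArea);h=cv2.convexHull(cn)
    e=cv2.fitEllipse(h);u,v=np.array(e[0])+[x0,y0];print(n,"coaster",u,v,e[1],ray(n,u,v,.006))
    k=(c[:,:,0]<0.55*np.median(c[:,:,0]))
    for st,ce,mm in comp(k):print(" knob",st+[x0,y0,0,0,0],ce+[x0,y0])
A=cv2.resize(t[195:310,370:445],None,fx=5,fy=5,interpolation=2)
B=cv2.resize(t[198:256,210:268],None,fx=5,fy=5,interpolation=2)
C=cv2.resize(s[130:215,200:280],(400,425),interpolation=2)
D=np.zeros((575,800,3),np.uint8);D[:575,:375]=A;D[:290,380:670]=B
D[295:575,380:643]=cv2.resize(C,(263,280));cv2.imwrite("pics/z1.png",np.clip(D*1.5,0,255).astype(np.uint8))
```

```text
top [84. 84. 76.] [ 84. 103.]
[383 208  48  90 458] [399.62882096 259.59170306]
scene [114. 116. 108.] [127. 140.]
[213 139  53  72 696] [243.38936782 171.99712644]
114.0
top coaster 238.06522178649902 225.14881324768066 (38.99689865112305, 39.747493743896484) [0.56431879 0.2151844  0.006     ]
 knob [226 220  15  14 152] [232.70394737 226.65131579]
146.0
scene coaster 400.15626335144043 193.00445938110352 (32.15900421142578, 38.976524353027344) [0.56623685 0.21486732 0.006     ]
 knob [398 180  15  16 186] [405.03763441 187.75268817]
```

View pics/z1.png

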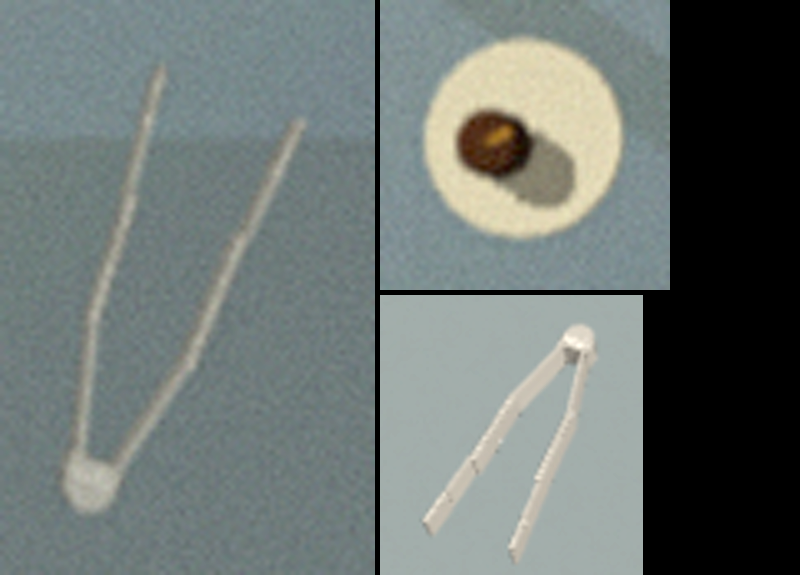

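The enlarged view shows the rear disc at about (388.2,292.2) and the arm ends at about (402.2,208.3) and (430,219.3) in top pixels. The knob is left of the coaster's centre. Now I'll work out the poses.

Run:
```python
from h import *
# top view points at z=.024; scene crop: x=200+(u-380)/263*80, y=130+(v-295)/280*85
P={"top":[(388.2,292.2),(402.2,208.3),(430,219.4)],
"scene":[(200+(579-380)/3.2875,130+(339-295)/3.294),(200+(516-380)/3.2875,130+(546-295)/3.294),(200+(428-380)/3.2875,130+(519-295)/3.294)]}
for n in P:
    D,L,R=[ray(n,*p,.024)[:2] for p in P[n]]
    m=(L+R)/2;ax=m-D;l=np.linalg.norm(ax);ax/=l;w=L-R
    yaw=np.arctan2(ax[1],ax[0]);yaw2=np.arctan2(-w[0],w[1])
    print(n,D,L,R,"len",l,"tipw",np.linalg.norm(w),"yaw",yaw,yaw2,"origin",m-.1*ax)
t=cv2.imread("pics/top0.png");x0,y0=370,195
c=t[y0:310,x0:445,2].astype(int);m=cv2.GaussianBlur(c.astype(np.float32),(0,0),.7)
k=(m>np.median(m)+12);ys,xs=np.nonzero(k);w=(m-np.median(m))[k]
G=np.array([ray("top",x+x0,y+y0,.024)[:2] for x,y in zip(xs,ys)])
for yaw in(-.2,-.24,-.27,-.3,-.33):
    a=np.array([np.cos(yaw),np.sin(yaw)]);b=np.array([-a[1],a[0]])
    p=G@a;q=G@b;o=[]
    for lo in(-.05,0,.03,.06,.08):   # arm midline at stations in front of rear end
        pr=p.max()-.1+lo; s=abs(p-pr)<.006
        c0=np.median(q[p<p.min()+.02])
        o.append((np.average(q[s&(q>c0)],weights=w[s&(q>c0)])+np.average(q[s&(q<c0)],weights=w[s&(q<c0)]))/2-c0 if s.any() else 0)
    print(yaw,np.round(np.array(o)*1000,1),"range",p.min(),p.max())
for n,u,v in(("top",232.9,226.3),):
    for z in(.006,.022,.038): print("knob",n,z,ray(n,u,v,z))
for z in(.01,.022,.03): print("scene",z,ray("scene",405.04,187.75,z))
```

```text
top [ 0.40206775 -0.15652978] [ 0.60678324 -0.1940525 ] [ 0.57951484 -0.26219796] len 0.2040538382392203 tipw 0.0733987005426576 yaw -0.3584951693647578 -0.38063549324782053 origin [ 0.49950645 -0.19303868]
scene [ 0.40800282 -0.15405284] [ 0.6075468  -0.18974227] [ 0.58216895 -0.25969446] len 0.19977094045201144 tipw 0.07441333600538494 yaw -0.36155886494551553 -0.34802206602983105 origin [ 0.50132322 -0.18934509]
-0.2 [ -9.9 -17.2 -22.7 -27.6 -31. ] range 0.4128090841383518 0.6338742168483245
-0.24 [ -7.1 -12.7 -16.9 -20.9 -23.4] range 0.4152952964432251 0.6361270332736786
-0.27 [ -5.5  -9.5 -12.8 -15.8 -17.6] range 0.4167241313517491 0.6371489371839519
-0.3 [ -3.4  -6.4  -8.5 -10.7 -11.9] range 0.4177779426700916 0.6375974500570227
-0.33 [-1.3 -2.6 -3.8 -5.  -5.8] range 0.4184557820391962 0.6374721682615792
knob top 0.006 [0.56137333 0.22810418 0.006     ]
knob top 0.022 [0.56057553 0.2250193  0.022     ]
knob top 0.038 [0.55977774 0.22193441 0.038     ]
scene 0.01 [0.55293882 0.22851789 0.01      ]
scene 0.022 [0.5605678  0.22519703 0.022     ]
scene 0.03 [0.56565378 0.22298312 0.03      ]
```

```bash
cat >> h.py <<'E'
from scipy.spatial.transform import Rotation as Ro
def shift(*targets):
    s=r.state();R=Ro.from_euler("xyz",s["ee_rot"])
    print("t",round(s["time"],2),"tcp",s["tool_pos"].round(4),"rpy",s["ee_rot"].round(4),"F",s["ft_force"].round(1),"w",round(s["width"],4))
    for x,y,z,yaw in targets:
        T=Ro.from_euler("xyz",[-np.pi/2,0,yaw])
        print((x,y,z,yaw),"->",R.inv().apply(np.array([x,y,z])-s["tool_pos"]).round(4),((R.inv()*T).as_rotvec()/np.radians(6)).round(3))
E
python3 -c "
from h import *
shift((.42,.2,.2,1.21),(.5,-.191,.1,1.21))"
```

```text
t 0.1 tcp [0.1634 0.4986 0.2261] rpy [-1.5706e+00  1.3000e-03  1.2540e+00] F [-0.5 -0.3  0. ] w 0.0916
(0.42, 0.2, 0.2, 1.21) -> [-0.2037  0.0263 -0.3369] [-0.002  0.42  -0.013]
(0.5, -0.191, 0.1, 1.21) -> [-0.5502  0.1267 -0.5347] [-0.002  0.42  -0.013]
```

Request:
apply_moves(commands=[-0.204,0.026,-0.337,0,0.42,-0.01,1,-0.204,0.026,-0.337,0,0.42,-0.01,1,-0.204,0.026,-0.337,0,0.42,-0.01,1,-0.204,0.026,-0.337,0,0.42,-0.01,1,-0.204,0.026,-0.337,0,0.42,-0.01,1,-0.204,0.026,-0.337,0,0.42,-0.01,1,-0.204,0.026,-0.337,0,0.42,-0.01,1,-0.204,0.026,-0.337,0,0.42,-0.01,1,-0.55,0.126,-0.535,0,0.42,-0.01,1,-0.55,0.126,-0.535,0,0.42,-0.01,1], newtons=30)

```text
time: 1.1
tool_pos: [0.4401, 0.1028, 0.1756]
ee_rot: [-1.571, 0.0, 1.21]
ft_force: [1.3, 0.9, -0.7]
width: 0.092
```

```bash
python3 -c "
from h import *
shift((.5,-.191,.1,1.21))"
```

```text
t 1.1 tcp [0.4401 0.1028 0.1756] rpy [-1.5708e+00  2.0000e-04  1.2103e+00] F [ 1.3  0.9 -0.7] w 0.092
(0.5, -0.191, 0.1, 1.21) -> [-0.2538  0.0756 -0.1597] [-0.     0.002 -0.002]
```

Request:
apply_moves(commands=[-0.254,0.076,-0.16,0,0,0,1,-0.254,0.076,-0.16,0,0,0,1,-0.254,0.076,-0.16,0,0,0,1,-0.254,0.076,-0.16,0,0,0,1,-0.254,0.076,-0.16,0,0,0,1,-0.254,0.076,-0.16,0,0,0,1,-0.254,0.076,-0.16,0,0,0,1,-0.254,0.076,-0.16,0,0,0,1,-0.254,0.076,-0.16,0,0,0,1])

```text
time: 2.0
tool_pos: [0.4996, -0.1901, 0.0995]
ee_rot: [-1.569, -0.0, 1.21]
ft_force: [1.0, -0.0, 0.3]
width: 0.0915
```

```bash
python3 -c "
from h import *
shift((.5,-.191,.05,1.21),(.5,-.191,.004,1.21))
t=vision.capture('top');s=vision.capture('scene')
A=cv2.resize(t[190:310,345:465],(480,480));B=cv2.resize(s[120:220,195:295],(320,320));D=np.zeros((480,800,3),np.uint8);D[:,:480]=A;D[:320,480:]=B
cv2.imwrite('pics/z2.png',np.clip(D*1.4,0,255).astype(np.uint8))"
```

```text
t 2.0 tcp [ 0.4996 -0.1901  0.0995] rpy [-1.5693e+00 -4.0000e-04  1.2102e+00] F [ 1.  -0.   0.3] w 0.0915
(0.5, -0.191, 0.05, 1.21) -> [-0.0007  0.0495 -0.0007] [-0.014  0.002  0.004]
(0.5, -0.191, 0.004, 1.21) -> [-0.0007  0.0955 -0.0008] [-0.014  0.002  0.004]
```

View pics/z2.png

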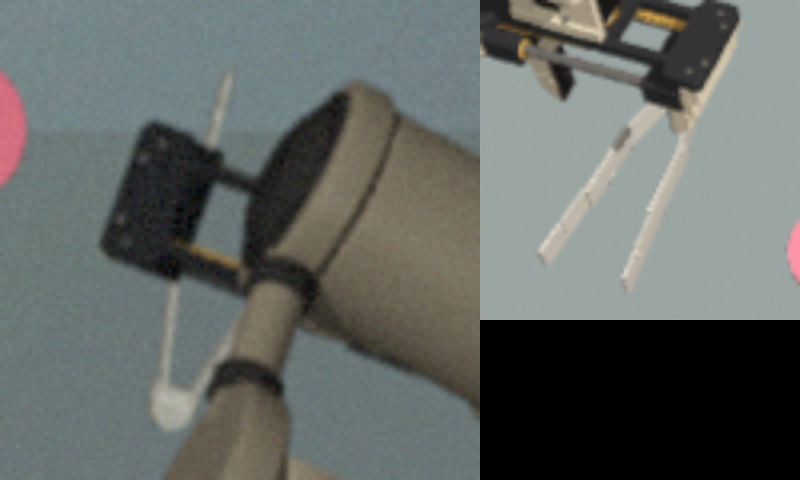

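The gripper sits over the grip zone with its jaws across the arms, and the tongs haven't moved. Descending now.

Request:
apply_moves(commands=[-0.0007,0.03,-0.0008,0,0,0,1,-0.0007,0.06,-0.0008,0,0,0,1,-0.0007,0.08,-0.0008,0,0,0,1,-0.0007,0.09,-0.0008,0,0,0,1,-0.0007,0.095,-0.0008,0,0,0,1,-0.0007,0.095,-0.0008,0,0,0,1])

```text
time: 2.7
tool_pos: [0.5008, -0.19, 0.0053]
ee_rot: [-1.571, -0.0, 1.213]
ft_force: [0.3, -0.5, -0.3]
width: 0.0918
```

Request:
apply_moves(commands=[0,0,0,0,0,0,0.7,0,0,0,0,0,0,0.65,0,0,0,0,0,0,0.62,0,0,0,0,0,0,0.58,0,0,0,0,0,0,0.58,0,0,0,0,0,0,0.58,0,0,0,0,0,0,0.58,0,0,0,0,0,0,0.58])

```text
time: 3.5
tool_pos: [0.5013, -0.1905, 0.0057]
ee_rot: [-1.572, 0.0, 1.213]
ft_force: [-1.0, -3.0, 4.4]
width: 0.053
```

```bash
python3 -c "
from h import *
shift((.5,-.191,.12,1.21))"
```

```text
t 3.5 tcp [ 0.5013 -0.1905  0.0057] rpy [-1.5722e+00  4.0000e-04  1.2128e+00] F [-1.  -3.   4.4] w 0.053
(0.5, -0.191, 0.12, 1.21) -> [-0.001  -0.1143  0.0008] [ 0.014  0.027 -0.003]
```

Request:
apply_moves(commands=[0,-0.01,0,0,0,0,0.58,0,-0.02,0,0,0,0,0.58,0,-0.04,0,0,0,0,0.58,0,-0.07,0,0,0,0,0.58,0,-0.1,0,0,0,0,0.58,0,-0.115,0,0,0,0,0.58,0,-0.115,0,0,0,0,0.58,0,-0.115,0,0,0,0,0.58])

```text
time: 4.3
tool_pos: [0.5008, -0.19, 0.1206]
ee_rot: [-1.572, 0.0, 1.213]
ft_force: [-0.2, 0.1, -0.9]
width: 0.0536
```

```bash
python3 -c "
from h import *
shift((.45,.0,.12,1.571),(.43,.225,.12,1.571))
t=vision.capture('top');s=vision.capture('scene');cv2.imwrite('pics/t3.png',t);cv2.imwrite('pics/s3.png',s)
A=cv2.resize(t[150:310,345:505],(480,480));B=cv2.resize(s[120:240,165:285],(320,320));D=np.zeros((480,800,3),np.uint8);D[:,:480]=A;D[:320,480:]=B
cv2.imwrite('pics/z3.png',np.clip(D*1.4,0,255).astype(np.uint8))"
```

```text
t 4.3 tcp [ 0.5008 -0.19    0.1206] rpy [-1.5719e+00  2.0000e-04  1.2129e+00] F [-0.2  0.1 -0.9] w 0.0536
(0.45, 0.0, 0.12, 1.571) -> [0.1602 0.0005 0.1141] [ 1.000e-02 -3.419e+00 -3.000e-03]
(0.43, 0.225, 0.12, 1.571) -> [3.640e-01 3.000e-04 2.117e-01] [ 1.000e-02 -3.419e+00 -3.000e-03]
```

View pics/z3.png

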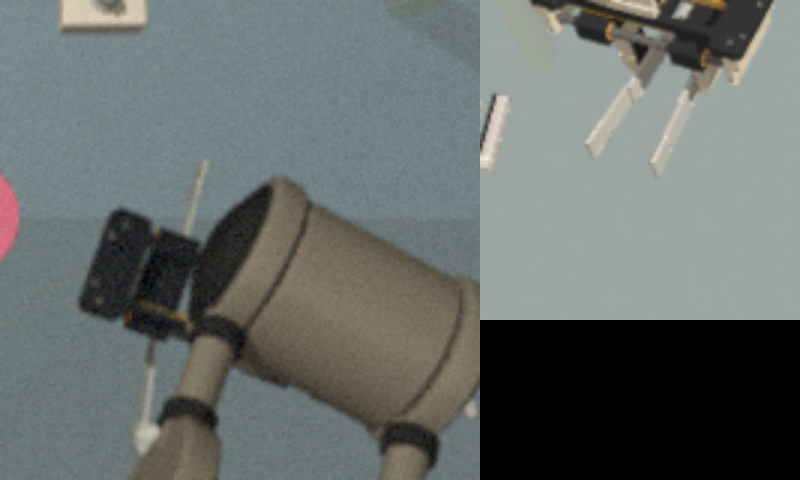

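The tongs are lifted level with the tips open. Before approaching, I'll check the predicted tip positions against the pictures to get the in-hand offset.

Run:
```python
from h import *
s=cv2.imread("pics/s3.png");t=cv2.imread("pics/t3.png")
tcp=np.array([.5008,-.19,.1206]);yaw=1.2129-np.pi/2
a=np.array([np.cos(yaw),np.sin(yaw),0]);b=np.array([-a[1],a[0],0])
O=tcp-[0,0,.0055]
for n in("scene","top"):
  for nm,y in(("L",.0285),("R",-.0285)):
    for z in(0,.024): print(n,nm,z,np.round(proj(n,O+.1*a+y*b+[0,0,z]),1))
V=cv2.resize(s[140:200,190:250],(480,480),interpolation=2);W=cv2.resize(t[200:320,385:425],(160,480),interpolation=2)
for nm,y in(("L",.0285),("R",-.0285)):
  for z in(0,.024):
    u,v=proj("scene",O+.1*a+y*b+[0,0,z]);cv2.circle(V,(int((u-189.5)*8),int((v-139.5)*8)),3,(0,0,255),-1)
    u,v=proj("top",O+.1*a+y*b+[0,0,z]);cv2.circle(W,(int((u-384.5)*4),int((v-199.5)*4)),2,(0,0,255),-1)
u,v=proj("top",O-.12*a+[0,0,.02]);cv2.circle(W,(int((u-384.5)*4),int((v-199.5)*4)),2,(255,0,0),-1)
cv2.imwrite("pics/z4.png",np.clip(np.hstack([V,W])*1.4,0,255).astype(np.uint8))
```

```text
scene L 0 [230.4 185.3]
scene L 0.024 [228.2 179.4]
scene R 0 [208.3 178.5]
scene R 0.024 [205.5 172.5]
top L 0 [412.3 205.6]
top L 0.024 [414.7 204.5]
top R 0 [436.1 214.5]
top R 0.024 [439.1 213.6]
```

View pics/z4.png

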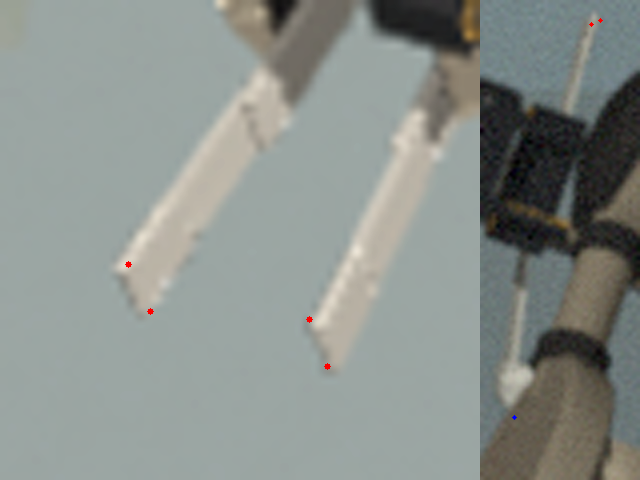

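The scene-view prediction agrees within about 1 px, with the tips perhaps 1–2 mm further forward. Next I'll rotate to face +x, move to behind the knob, and only then go low.

```bash
python3 -c "
from h import *
shift((.405,.225,.12,1.5708))"
```

```text
t 4.4 tcp [ 0.5003 -0.1899  0.1196] rpy [-1.5698e+00 -1.0000e-04  1.2129e+00] F [ 0.6 -0.5 -0.4] w 0.0533
(0.405, 0.225, 0.12, 1.5708) -> [ 3.552e-01 -1.000e-04  2.346e-01] [-9.000e-03 -3.418e+00  3.000e-03]
```

Request:
apply_moves(commands=[0.02,0,0.013,0,-0.2,0,0.58,0.06,0,0.04,0,-0.6,0,0.58,0.1,0,0.066,0,-1.0,0,0.58,0.14,0,0.092,0,-1.4,0,0.58,0.18,0,0.119,0,-1.8,0,0.58,0.22,0,0.145,0,-2.2,0,0.58,0.26,0,0.172,0,-2.6,0,0.58,0.3,0,0.198,0,-3.0,0,0.58,0.335,0,0.221,0,-3.3,0,0.58,0.355,0,0.2346,0,-3.42,0,0.58])

```text
time: 5.4
tool_pos: [0.4032, 0.2273, 0.1189]
ee_rot: [-1.568, -0.0, 1.574]
ft_force: [0.8, -0.6, -1.6]
width: 0.0531
```

Request:
apply_moves(commands=[0,0,0,0,0,0,0.58,0,0,0,0,0,0,0.58])

```text
time: 5.6
tool_pos: [0.4023, 0.2273, 0.1179]
ee_rot: [-1.565, 0.001, 1.576]
ft_force: [-1.0, -0.7, -1.0]
width: 0.0534
```

```bash
python3 -c "
from h import *
shift((.405,.225,.04,1.5708),(.405,.225,.0155,1.5708))"
```

```text
t 5.6 tcp [0.4023 0.2273 0.1179] rpy [-1.5654e+00  8.0000e-04  1.5759e+00] F [-1.  -0.7 -1. ] w 0.0534
(0.405, 0.225, 0.04, 1.5708) -> [-0.0022  0.0778 -0.0031] [-0.052  0.049 -0.008]
(0.405, 0.225, 0.0155, 1.5708) -> [-0.0022  0.1023 -0.0032] [-0.052  0.049 -0.008]
```

Request:
apply_moves(commands=[-0.002,0.03,-0.003,-0.05,0.05,0,0.58,-0.002,0.06,-0.003,-0.05,0.05,0,0.58,-0.002,0.08,-0.003,-0.05,0.05,0,0.58,-0.002,0.095,-0.003,-0.05,0.05,0,0.58,-0.002,0.102,-0.003,-0.05,0.05,0,0.58,-0.002,0.102,-0.003,-0.05,0.05,0,0.58,-0.002,0.102,-0.003,-0.05,0.05,0,0.58])

```text
time: 6.3
tool_pos: [0.4053, 0.2247, 0.0162]
ee_rot: [-1.571, 0.001, 1.57]
ft_force: [0.1, 0.2, -1.5]
width: 0.0532
```

Run:
```python
from h import *
shift((.4745,.225,.0155,1.5708))
s=vision.capture("scene");t=vision.capture("top")
A=cv2.resize(s[150:230,355:455],(500,400),interpolation=2);B=cv2.resize(t[190:290,200:275],(300,400),interpolation=2)
cv2.imwrite("pics/z5.png",np.clip(np.hstack([A,B])*1.3,0,255).astype(np.uint8))
```

```text
t 6.3 tcp [0.4053 0.2247 0.0162] rpy [-1.5710e+00  8.0000e-04  1.5697e+00] F [ 0.1  0.2 -1.5] w 0.0532
(0.4745, 0.225, 0.0155, 1.5708) -> [ 0.0004  0.0007 -0.0692] [ 0.002 -0.01  -0.008]
```

View pics/z5.png

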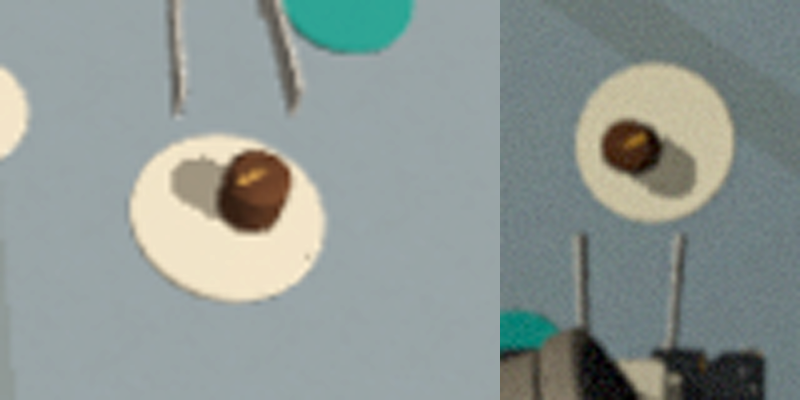

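The tips are low, in front of the coaster, and straddle the knob's line: in the top view the arm midpoint and the knob are both at crop u≈630. Advancing now.

Request:
apply_moves(commands=[0,0.0005,-0.008,0,0,0,0.58,0,0.0005,-0.018,0,0,0,0.58,0,0.0005,-0.028,0,0,0,0.58,0,0.0005,-0.038,0,0,0,0.58,0,0.0005,-0.048,0,0,0,0.58,0,0.0005,-0.058,0,0,0,0.58,0,0.0005,-0.065,0,0,0,0.58,0,0.0005,-0.069,0,0,0,0.58,0,0.0005,-0.069,0,0,0,0.58])

```text
time: 7.3
tool_pos: [0.4749, 0.225, 0.0161]
ee_rot: [-1.572, 0.0, 1.57]
ft_force: [-0.9, 0.3, -1.6]
width: 0.0536
```

Run:
```python
from h import *
shift((.4745,.225,.0155,1.5708))
s=vision.capture("scene");t=vision.capture("top")
A=cv2.resize(s[150:230,355:455],(500,400),interpolation=2);B=cv2.resize(t[190:290,200:275],(300,400),interpolation=2)
cv2.imwrite("pics/z6.png",np.clip(np.hstack([A,B])*1.3,0,255).astype(np.uint8))
```

```text
t 7.3 tcp [0.4749 0.225  0.0161] rpy [-1.5722e+00  4.0000e-04  1.5700e+00] F [-0.9  0.3 -1.6] w 0.0536
(0.4745, 0.225, 0.0155, 1.5708) -> [-0.      0.0006  0.0004] [ 0.013 -0.007 -0.003]
```

View pics/z6.png

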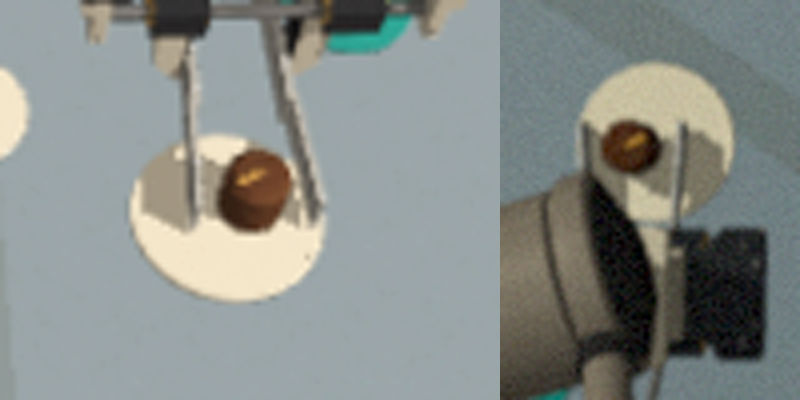

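The knob is midway between the tips, with 1–2 mm of lateral error at most and about 14 mm behind the tip ends. Closing gradually.

Request:
apply_moves(commands=[0.001,0,0,0,0,0,0.55,0.001,0,0,0,0,0,0.53,0.001,0,0,0,0,0,0.51,0.001,0,0,0,0,0,0.49,0.001,0,0,0,0,0,0.47,0.001,0,0,0,0,0,0.45,0.001,0,0,0,0,0,0.43,0.001,0,0,0,0,0,0.4,0.001,0,0,0,0,0,0.35,0.001,0,0,0,0,0,0.3], newtons=35)

```text
time: 8.4
tool_pos: [0.474, 0.226, 0.016]
ee_rot: [-1.571, 0.001, 1.57]
ft_force: [-0.2, -0.4, -0.4]
width: 0.0417
```

Request:
apply_moves(commands=[0,0,0,0,0,0,0.2,0,0,0,0,0,0,0.2,0,0,0,0,0,0,0.2,0,0,0,0,0,0,0.2])

```text
time: 8.8
tool_pos: [0.474, 0.226, 0.016]
ee_rot: [-1.571, 0.001, 1.57]
ft_force: [0.9, 0.7, -1.0]
width: 0.0422
```

The width stopped at 42 mm, the value for holding the knob. Lifting slowly.

Request:
apply_moves(commands=[0,-0.004,0,0,0,0,0.2,0,-0.012,0,0,0,0,0.2,0,-0.025,0,0,0,0,0.2,0,-0.04,0,0,0,0,0.2,0,-0.055,0,0,0,0,0.2,0,-0.07,0,0,0,0,0.2,0,-0.085,0,0,0,0,0.2,0,-0.097,0,0,0,0,0.2,0,-0.104,0,0,0,0,0.2,0,-0.105,0,0,0,0,0.2])

```text
time: 9.8
tool_pos: [0.4744, 0.2262, 0.1222]
ee_rot: [-1.573, 0.0, 1.57]
ft_force: [-0.3, -0.1, -2.1]
width: 0.0419
```

Request:
apply_moves(commands=[0,0,0,0,0,0,0.2,0,0,0,0,0,0,0.2,0,0,0,0,0,0,0.2,0,0,0,0,0,0,0.2,0,0,0,0,0,0,0.2])

```text
time: 10.3
tool_pos: [0.4743, 0.2262, 0.1219]
ee_rot: [-1.573, 0.0, 1.57]
ft_force: [0.1, -0.3, -2.4]
width: 0.0418
```

Run:
```python
from h import *
shift((.4745,.225,.12,1.5708))
for z in(.096,.128):print(z,np.round(proj("scene",[.5605,.226,z]),1),np.round(proj("top",[.5605,.226,z]),1))
s=vision.capture("scene");t=vision.capture("top")
A=cv2.resize(s[130:230,345:445],(400,400),interpolation=2);B=cv2.resize(t[180:280,185:285],(400,400),interpolation=2)
cv2.imwrite("pics/z7.png",np.clip(np.hstack([A,B])*1.3,0,255).astype(np.uint8))
```

```text
t 10.3 tcp [0.4743 0.2262 0.1219] rpy [-1.5727e+00  2.0000e-04  1.5704e+00] F [ 0.1 -0.3 -2.4] w 0.0418
(0.4745, 0.225, 0.12, 1.5708) -> [-0.0012  0.0019 -0.0002] [ 0.018 -0.004 -0.002]
0.096 [411.3 171. ] [226.3 224.7]
0.128 [414.2 163. ] [223.4 223.9]
```

View pics/z7.png

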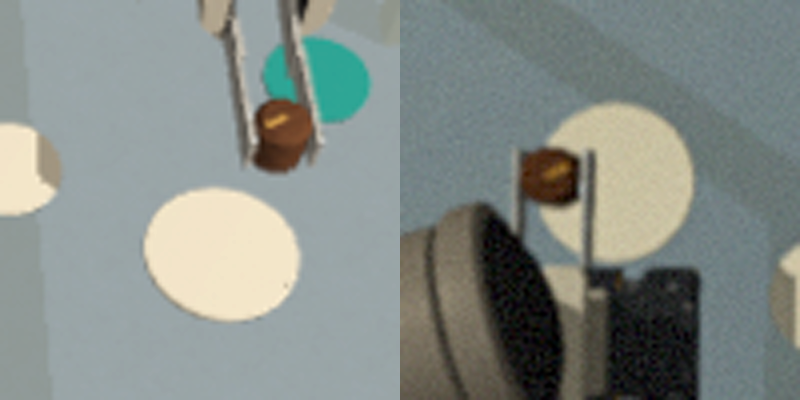

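The knob hangs upright in the tips. Its top face at scene px (416,159) puts the top at about 0.144 m, so the underside is at about 0.112 m. Handing in.

```bash
python3 -c "
from h import *
shift((.4745,.225,.12,1.5708)); print(r.close_job()); shift()"
```

```text
t 10.4 tcp [0.4744 0.2262 0.1221] rpy [-1.5729e+00  1.0000e-04  1.5703e+00] F [-0.  1. -2.] w 0.0416
(0.4745, 0.225, 0.12, 1.5708) -> [-0.0012  0.0021 -0.0001] [ 0.02  -0.005 -0.001]
the job is handed in; nothing more can be done
None
the job is handed in; nothing more can be done
```

I picked up the tongs half squeezed, brought their open tips around the knob on the large white coaster, squeezed them shut on it and lifted it. I handed the job in at about 10.4 s with the knob still held.

- **Grip:** the finger opening read about 42 mm, the value given for holding the knob, with the grip set at 35 N. The wrist carried about 2 N.
- **Height:** the knob's underside is about 11 cm above the desk, estimated from how far the arm lifted. The last scene picture gave roughly the same height.
- **Picture check:** the last pictures show the knob upright between the tips, clear of the coaster and the fingers.
- **Not checked:** I did not measure whether the pedals, the capo and the screwdriver stayed put. Nothing pointed to contact with them. Force on the knob itself was not measured either.
- **Small disagreements:** during the approach the two views differed by 1–3 mm on sideways centring, so I shifted the tongs 1 mm before closing. One top-view check of the tongs' rear end was about 7 mm off. The arm partly hid that end, so I relied on the tip positions, which agreed to about 3 mm.

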